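Steady the rocking turntable and put the shaker back

TASK

The turntable on the braai shelf rocks because the levelling screw in one of its feet is wound up too far. Reach in under the plate and turn that foot's three-armed wheel clockwise, seen from above, until the turntable sits level and firm on all four feet; then take the glass shaker from the ledge and stand it gently upright in the middle of the plate. Leave the cup and the bowl standing where they are on the plate, do not shove the stand along the ledge, and do not disturb the lighter or the scraper.

Things in the scene. Friction and masses are not known exactly. Their poses are not given: they have to be found in the camera images.
- stand: Turntable stand, dark cast metal: post and 4 arms in a cross, a foot under each arm 140 mm from the middle; about 5 kg with the plate, loose on the ledge. Origin between the feet at the height of the plain feet's tips. z up the post; -x points to the foot with the levelling screw, on the robot's left; +y to foot_side1. As found it leans 1 to 3 degrees onto the screw foot, the opposite foot up.
- wheel (a joint): Turn of the three-armed aluminium wheel on the levelling screw, rad. Grows clockwise seen from above, which drives the foot down and lifts that side: 6 mm per full turn. At 0 the screw is fully up and one arm points straight outward (stand -x), the others at 120 degrees. Stiff, 0.08 Nm (2 to 3 N at the arms); stays where left; ends at 14.5.
- wheel_centre (a point): Centre of the wheel, on the screw's axis half-way up the arms, 30 mm above the foot's tip, which stands on the ledge. Arms: round bars 16 mm thick reaching 46 mm from the axis; hub 34 mm wide, 20 high. The plate's edge comes to 4 mm from the axis, 85 to 95 mm above the arms, so an upright gripper's body would hit the plate: come in from outside, tilted outward.
- foot_screw: Screw foot: the threaded stem and domed rubber tip of the levelling screw, which moves up and down in the stand with the wheel. Origin at the lowest point of the rubber tip.
- foot_opposite: Plain foot opposite the screw foot, with a domed rubber tip. Origin at the lowest point of the tip. Hangs in the air at the start.
- foot_side1: Plain foot at the stand's +y, domed rubber tip, origin at its lowest point.
- foot_side2: Plain foot at the stand's -y, domed rubber tip, origin at its lowest point. The rubber tips give: all four feet carry load when the plate is level to within about 0.35 degrees (screw foot 1 mm too short to 3 mm too long).
- plate: Round white ceramic plate of the turntable, 272 mm across, 12 mm thick, turning on the post with some drag. Origin: middle of its underside, 125 mm above the ledge when level; its top is at 137 mm.
- plate_middle (a point): Middle of the plate's top face (137 mm above the ledge when level): where the shaker goes. Axes as the stand's.
- edge_screw (a point): Point of the plate's top edge above the screw foot, 136 mm from the middle (stays with the stand).
- edge_opposite (a point): Point of the plate's top edge opposite, 136 mm from the middle. Level: as high as edge_screw, 272 mm apart.
- edge_side1 (a point): Point of the plate's top edge above foot_side1, 136 mm from the middle.
- edge_side2 (a point): Point of the plate's top edge above foot_side2, 136 mm from the middle.
- shaker_mid (a point): Centre of the empty glass shaker, half-way up (52.5 mm above its foot). Upright cylinder of glass 56 mm across with a steel cap 52 mm across, 105 mm tall in all; straight glass from 6 to 74 mm above the foot; 0.15 to 0.27 kg. It stands on the ledge to the left or right of the turntable.
- sauce_cup: Small steel sauce cup, 68 mm across, 45 mm high, standing on the plate about 83 mm from its middle, above one side foot. Origin under its foot.
- pinch_bowl: Yellow silicone pinch bowl, 80 mm across, 36 mm high, standing on the plate above the other side foot. Origin under its foot.
- lighter: Orange plastic lighter, 84 mm long, 25 wide, 14 thick, lying on the ledge at the other side of the turntable from the shaker. Origin on its underside.
- scraper: Stubby grill scraper, wooden handle and 80 mm wide steel blade, 168 mm long, lying on the ledge right of the turntable, beyond the lighter or shaker. Origin on its underside.
Mind the look-alikes: they are no part of the job. There is more than one size of the part that bears shaker_mid; the job needs the middle-sized.

How it is judged:
By the outcome, as a careful person would: the job done as asked, in the order asked, and still so for the second after the job is handed in, with the robot touching nothing.
It also fails if it takes over 72 s, if anything falls off the work surface, if the arm or the gripper's body presses on something with over 40 N, if the wrist force passes 120 N, or if a joint passes its speed limit or range.

ROBOT

A 6-joint arm with a two-finger parallel gripper is mounted at the origin on the work surface. World frame = base frame: x ahead of the robot, y to its left, z up, the work surface at z = 0. Lengths are in m, angles in rad, forces in N, time in s.
With the tool pointing down it reaches from about 0.35 to 0.725 m from the base axis. Payload 6 kg.
Tool frame: the origin (TCP) lies midway between the tips of the shut fingers; the grasp point (between the pads) lies 19 mm behind it (arm.pinch_z is the distance from the TCP to the grasp point, in m); z points along the fingers, y is the line along which they close (so a half turn about z gives the same grasp; the last joint's range is limited). The gripper opens to 85 mm and grips with 20 to 120 N. Pads are 22 mm wide; open, the fingers measure 114 mm over their backs; the gripper's body (76 mm by 85 mm) begins 54 mm behind the grasp point. The pads swing forward as they close: fully open they stand 13 mm farther back than shut.
Start: joints at [1.496, 0.04, 0.085, 0, -1.615, -0.334], TCP at [0.238, 0.551, 0.231] pointing down, gripper open.
Joint ranges: [-2.56, 2.56], [-1.29, 2.01], [-1.08, 1.49], [-3.29, 1.98], [-2.81, -0.18], [-2.99, 2.99]. Speed limits (rad/s): [2.57, 2.57, 3.01, 3.14, 3.14, 3.14].

INTERFACE

Orientations are given as a rotation vector (axis times angle).
In Python, from bench import arm, optics, finish_job gives the robot as it stands.
- The arm moves only by the shell command python3 -m inch 'ROWS' [FORCE]. ROWS is text: rows parted by semicolons, each of 7 numbers parted by spaces: the shift along the tool's x, y, z in cm, then the turn, a rotation vector about the tool's x, y, z in degrees, then the opening, from -1 (shut) to 1 (fully open), so that 0 is half open. A call has 1 to 20 rows; each row is the pose to reach, as a shift and turn from the pose commanded when the call began, along the tool's axes at that moment; what a row does not reach only later rows make up. A row lasts 1/10 s, in which the tool goes at most 50 mm and 8.59 degrees, less where a joint would pass 70% of its speed; a pose out of reach is approached as far as the arm can. A call with a gripper value outside its range is refused whole. The fingers move at their own pace and stop on an object; FORCE is the grip in N (left out, the last holds). Time passes only in rows, so rows that repeat a pose let the fingers close. It gives the time, the measured TCP pose, the force, the opening and the grip force at its end, in the units of the state.
- arm.state(): the state, without advancing time (a new reading comes with each control period).
- optics.capture(name): name is "scene" or "top"; returns the picture (420x560x3 uint8, red, green, blue); there is no depth.
- optics.camera_info(name): a dict with "intrinsics" (3x3 intrinsics, pixels), "rvec" (rotation vector, rad) and "tvec" (3), from world to camera coordinates, as OpenCV has them. Camera axes: x right, y down, z forward; pixel columns grow to the right and rows downward; lengths in m; the calibration is good to about 2 mm. A picture is of the moment at which its call begins. camera_info takes no time and is no camera call.
- finish_job(): hands the job in; it is judged then, once.
The state is a dict: "clock": time; "joint_positions": joint angles; "qd": joint speeds; "joint_efforts": joint torques, N m; "position": TCP position; "tcp_rot": TCP orientation; "ft_force": force on the tool from outside, world axes, zero at the start; "wrist_torque": the same for the moment, N m; "finger_gap": opening from 0.0 (shut) to 1.0 (fully open); "gripper_force": force on a finger pad.
Only numpy, scipy, OpenCV 4.12 (cv2) and the standard library are available. Lean on these libraries where they do the work, as an engineer would, in place of code of your own. Each camera call takes 0.05 s, during which the arm holds its last target. There are 200 camera calls.

## Working session

There is one attempt and no reset: what is moved stays moved. The work goes in short steps, Python scripts to look and compute and a shell command to move; the robot and the scene stay as the last step left them, time stands still between calls to the robot, and variables do not carry over. Pictures are saved under pics/ and viewed, at most 14 in all, crops included, and the job is handed in when it is done.

```bash
ls; mkdir -p pics; python3 - <<'E'
from bench import arm, optics
import cv2,numpy as np
for n in("scene","top"):
    im=optics.capture(n); cv2.imwrite(f"pics/{n}0.png",cv2.resize(im[:,:,::-1],(800,600),interpolation=cv2.INTER_CUBIC)); np.save(f"{n}0.npy",im)
    c=optics.camera_info(n); R=cv2.Rodrigues(np.array(c["rvec"]))[0]
    print(n,np.round(c["intrinsics"],1).tolist(),"pos",np.round(-R.T@np.array(c["tvec"]).ravel(),3),np.round(R,2).tolist())
s=arm.state();print(s,arm.pinch_z)
E
```

```text
pics
scene [[381.0, 0.0, 277.2], [0.0, 381.0, 205.1], [0.0, 0.0, 1.0]] pos [ 0.953 -0.747  0.617] [[0.87, 0.5, -0.02], [0.24, -0.45, -0.86], [-0.44, 0.74, -0.51]]
top [[471.1, 0.0, 279.4], [0.0, 471.1, 217.2], [0.0, 0.0, 1.0]] pos [ 0.409 -0.026  1.077] [[-0.02, -1.0, 0.01], [-0.99, 0.02, -0.12], [0.12, -0.01, -0.99]]
{'clock': 0.1, 'joint_positions': array([ 1.49572309e+00,  4.07822684e-02,  8.39106075e-02, -4.09579369e-04,
       -1.61550297e+00, -3.33711494e-01]), 'qd': array([ 0.0006088 , -0.00231566,  0.00203017,  0.00072557,  0.00130348,
       -0.0003004 ]), 'joint_efforts': array([-4.26439627e-03, -3.69342613e+01,  3.48275328e+01,  6.95159733e+00,
       -4.60737632e-03,  1.64205684e-06]), 'position': array([0.23830513, 0.55032423, 0.23036114]), 'tcp_rot': array([ 3.07462032e+00, -6.37299968e-01, -3.17499859e-04]), 'ft_force': array([0.08522218, 0.15851095, 0.89342598]), 'wrist_torque': array([0.00435744, 0.03289833, 0.04581914]), 'gripper_force': 0.0, 'finger_gap': 0.9961503196149891} 0.0187
```

View pics/scene0.png

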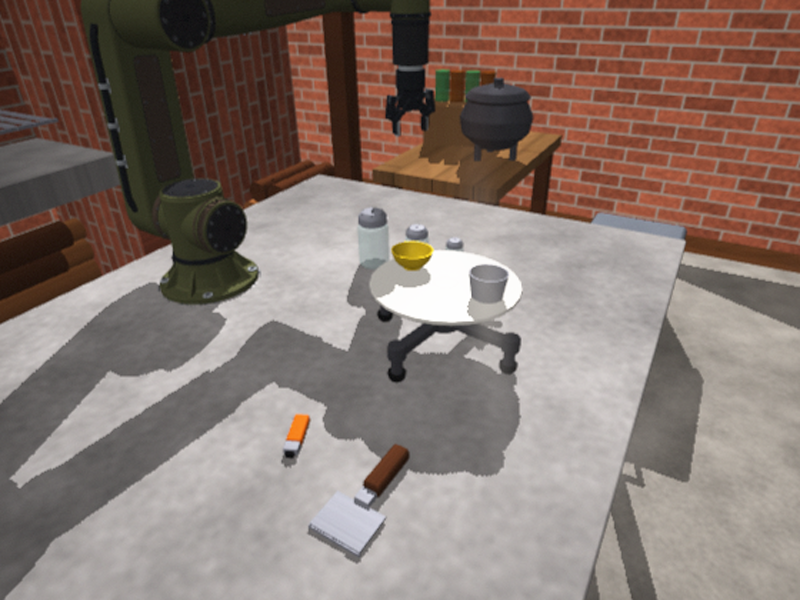

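View pics/top0.png

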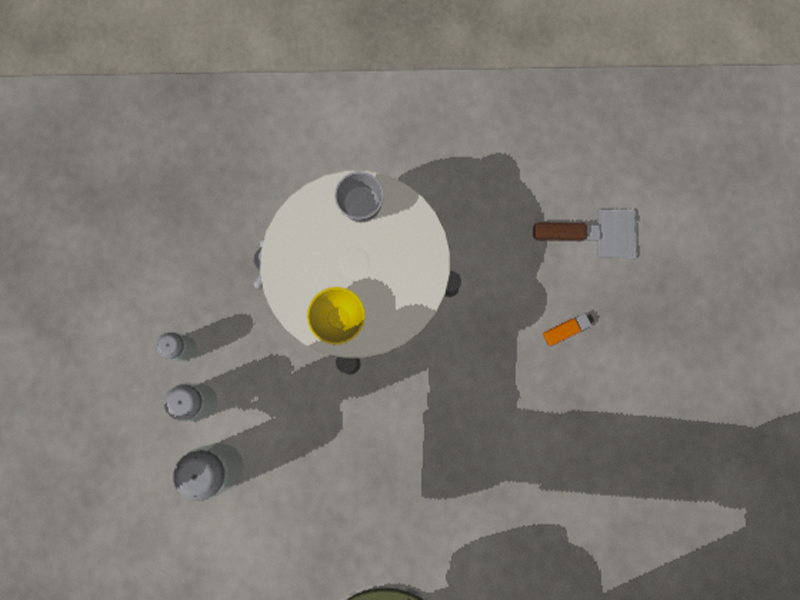

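```bash
cat > h.py <<'E'
import cv2,numpy as np
from bench import arm,optics
def cam(n):
    c=optics.camera_info(n);return np.array(c["intrinsics"]),cv2.Rodrigues(np.array(c["rvec"]))[0],np.array(c["tvec"]).ravel()
def ray(n,uv):
    K,R,t=cam(n);d=R.T@np.linalg.inv(K)@np.array([uv[0],uv[1],1.]);return -R.T@t,d/np.linalg.norm(d)
def onz(n,uv,z):
    o,d=ray(n,uv);return o+d*(z-o[2])/d[2]
def proj(n,X):
    K,R,t=cam(n);p=K@(R@np.asarray(X,float)+t);return p[:2]/p[2]
def tri(a,b):
    (o1,d1),(o2,d2)=ray("top",a),ray("scene",b)
    s=np.linalg.lstsq(np.c_[d1,-d2],o2-o1,rcond=None)[0];p,q=o1+s[0]*d1,o2+s[1]*d2
    return (p+q)/2,np.linalg.norm(p-q)
def ell(n,im):
    """ellipse of the plate's top rim: white-ish pixels, hull, robust refit"""
    h=cv2.cvtColor(im,cv2.COLOR_RGB2HSV);m=((h[...,2]>(185 if n=="scene" else 165))&(h[...,1]<45)).astype(np.uint8)
    m=cv2.morphologyEx(m,cv2.MORPH_OPEN,np.ones((3,3)))
    k,l,s,c=cv2.connectedComponentsWithStats(m);b=1+np.argmax(s[1:,4]);m=(l==b).astype(np.uint8)
    p=max(cv2.findContours(m,0,cv2.CHAIN_APPROX_NONE)[0],key=len)[:,0].astype(np.float32)
    q=cv2.convexHull(p)[:,0]
    d=np.array([min(np.hypot(*(x-q).T)) for x in p]); 
    q=p
    for i in range(12):
        e=cv2.fitEllipseDirect(q);r=edist(e,p)
        q=p[(np.abs(r)<max(.7,4-i*.4))|(r>0)&(r<max(.7,4-i*.4))]
    return e,len(q),len(p),m
def edist(e,p):
    (cx,cy),(a,b),t=e;t=np.radians(t);d=p-np.array([cx,cy]);x=d[:,0]*np.cos(t)+d[:,1]*np.sin(t);y=-d[:,0]*np.sin(t)+d[:,1]*np.cos(t)
    return (np.sqrt((x/a*2)**2+(y/b*2)**2)-1)*min(a,b)/2
def epts(e,N=2000):
    (cx,cy),(a,b),t=e;t=np.radians(t);s=np.linspace(0,2*np.pi,N,endpoint=False);x=a/2*np.cos(s);y=b/2*np.sin(s)
    return np.c_[cx+x*np.cos(t)-y*np.sin(t),cy+x*np.sin(t)+y*np.cos(t)]
def plate(it,isc):
    """rim points across both views (epipolar crossing), then a plane"""
    et,n1,m1,_=ell("top",it);es,n2,m2,_=ell("scene",isc);P=[];S=epts(es)
    for a in epts(et,72):
        A,B=proj("scene",onz("top",a,.09)),proj("scene",onz("top",a,.17));u=(B-A)/np.linalg.norm(B-A)
        d=S-A;c=u[0]*d[:,1]-u[1]*d[:,0];w=d@u
        ok=np.where((np.abs(c)<.3)&(w>-25)&(w<np.linalg.norm(B-A)+25))[0]
        if len(ok)==0: continue
        X=[tri(a,S[i])[0] for i in ok];X=min(X,key=lambda x:abs(x[2]-.137))
        if abs(X[2]-.137)<.02:P.append(X)
    P=np.array(P);
    for _ in range(5):
        A=np.c_[P[:,:2]-P[:,:2].mean(0),np.ones(len(P))];k=np.linalg.lstsq(A,P[:,2],rcond=None)[0];r=P[:,2]-A@k;P2=P[np.abs(r)<max(2*r.std(),.001)]
        if len(P2)==len(P):break
        P=P2
    c,rad=cv2.minEnclosingCircle((P[:,:2]*1000).astype(np.float32))
    print("ell",n1,m1,n2,m2,"pts",len(P),"res mm",r.std()*1e3,"centre",c,"rad",rad,"slope deg x,y",np.degrees(k[:2]),"z",k[2]);return et,es
E
python3 - <<'E'
from h import *
it,sc=np.load("top0.npy"),np.load("scene0.npy")
et,es=plate(it,sc);print(et,es)
for z in(.132,.137):print(onz("top",et[0],z))
f=7/10
for n,uv in dict(screw=(258,260),opp=(454,283),near=(348,363)).items():print(n,onz("top",np.array(uv)*f,.02))
for n,uv in dict(opp=(397,376),far=(510,370),near=(385,317)).items():print(n,onz("scene",np.array(uv)*f,.0))
for a,b in(((171,346),(455,240)),((183,402),(417,229)),((198,475),(373,213))):print("cap",tri(np.array(a)*f,np.array(b)*f))
for n,e,im in(("t",et,it),("s",es,sc)):
    o=cv2.resize(im[:,:,::-1],None,fx=4,fy=4,interpolation=cv2.INTER_CUBIC)
    q=(epts(e,400)*4+2).astype(int);[cv2.circle(o,tuple(map(int,x)),1,(0,0,255),-1) for x in q]
    c=o[440:1040,360:1160] if n=="t" else o[560:1160,960:1760]
    cv2.imwrite(f"pics/crop_{n}.png",c)
E
```

```text
ell 225 450 84 1601 pts 14 res mm 0.07171002544288278 centre (668.445068359375, -56.736846923828125) rad 73.15558624267578 slope deg x,y [ 35.52098274 -41.97556648] z 0.12995839829044242
((247.8632354736328, 184.40771484375), (129.5050506591797, 131.74124145507812), 61.21267318725586) ((301.7398376464844, 303.12152099609375), (146.11936950683594, 299.2527160644531), 74.98226928710938)
[0.58998068 0.03014183 0.132     ]
[0.58902037 0.02984541 0.137     ]
screw [0.61965217 0.18981607 0.02      ]
opp [ 0.57721973 -0.12166948  0.02      ]
near [0.45329609 0.04789493 0.02      ]
opp [ 0.56658603 -0.09956955  0.        ]
far [0.73516379 0.01166558 0.        ]
near [0.44946813 0.05380282 0.        ]
cap (array([0.48398141, 0.30856492, 0.07626969]), np.float64(0.007480060264848698))
cap (array([0.40013618, 0.28159172, 0.09786157]), np.float64(0.004622744625803069))
cap (array([0.30093556, 0.24882477, 0.13112571]), np.float64(0.00518268566432529))
```

View pics/crop_t.png

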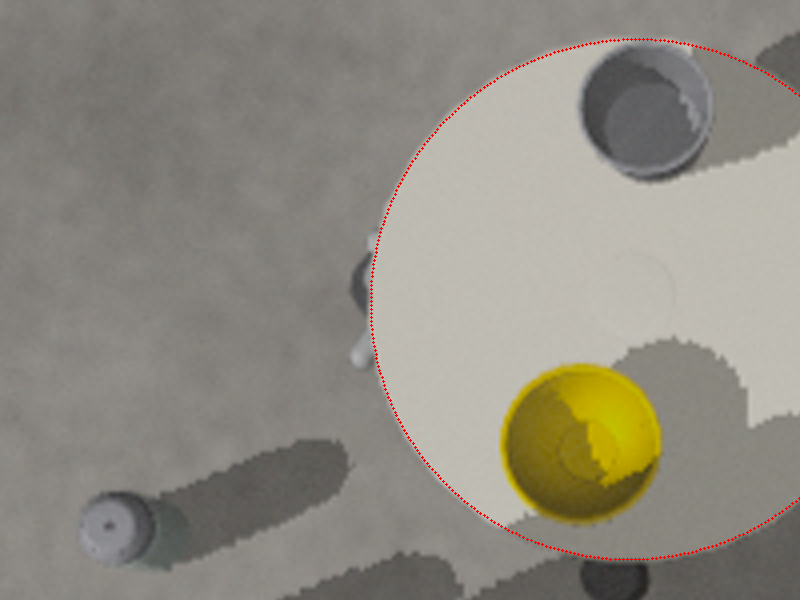

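View pics/crop_s.png

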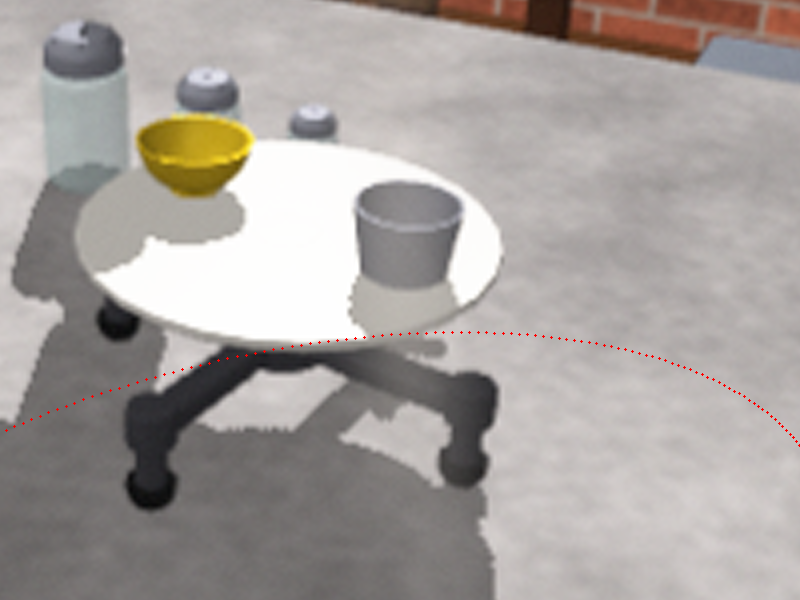

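```bash
cat >> h.py <<'E'
def ell(n,im):
    h=cv2.cvtColor(cv2.GaussianBlur(im,(3,3),0),cv2.COLOR_RGB2HSV);m=((h[...,2]>(222 if n=="scene" else 165))&(h[...,1]<45)).astype(np.uint8)
    roi=np.zeros_like(m)
    if n=="scene": roi[165:245,245:375]=1
    else: roi[110:260,170:330]=1
    m*=roi;k,l,s,c=cv2.connectedComponentsWithStats(m);m=(l==1+np.argmax(s[1:,4])).astype(np.uint8)
    p=max(cv2.findContours(m,0,cv2.CHAIN_APPROX_NONE)[0],key=len)[:,0].astype(np.float32)
    H=cv2.convexHull(p);q=np.array([x for x in p if cv2.pointPolygonTest(H,tuple(map(float,x)),True)<.8],np.float32)
    for i in range(8):
        e=cv2.fitEllipseDirect(q);q=p[np.abs(edist(e,p))<max(.8,3-i*.4)]
    return e,len(q),len(p),m
from scipy.spatial.transform import Rotation as Ro
def target(O,tilt):
    """tool z tilted in from outside along O, tool x clockwise tangent"""
    O=np.array([O[0],O[1],0.]);O/=np.linalg.norm(O);T=np.array([O[1],-O[0],0]);z=-O*np.sin(tilt)-np.array([0,0,np.cos(tilt)])
    return Ro.from_matrix(np.c_[T,np.cross(z,T),z])
def rel(P,R=None,s=None):
    s=s or arm.state();R0=Ro.from_rotvec(s["tcp_rot"]);d=R0.inv().apply(np.array(P)-s["position"])*100
    w=(R0.inv()*R).as_rotvec(degrees=True) if R is not None else np.zeros(3)
    return np.round(d,2).tolist(),np.round(w,1).tolist()
W=np.array([.609,.169,.03]);O=np.array([.145,.99,0])/np.hypot(.145,.99);T=np.array([O[1],-O[0],0])
def wp(t,o,z): return W+T*t/1000+O*o/1000+np.array([0,0,(z-30)/1000])
E
python3 - <<'E'
from h import *
it,sc=np.load("top0.npy"),np.load("scene0.npy")
et,es=plate(it,sc);print(es)
for uv in((180.25,198.75),(183.2,170)):
    X=onz("top",uv,.034);d=X-W;print(X,"t,o mm",d@T*1e3,d@O*1e3,"ang",np.degrees(np.arctan2(d@T,d@O)))
R=target(O,np.radians(48))
for p in((-35,150,120),(-35,20,28)):print(wp(*p),rel(wp(*p),R))
E
```

```text
ell 232 450 153 293 pts 50 res mm 0.5960585258478658 centre (591.901611328125, 30.773103713989258) rad 134.09295654296875 slope deg x,y [ 0.45651168 -1.563155  ] z 0.13384545584146523
((311.8336486816406, 199.7793426513672), (48.88407516479492, 104.54576110839844), 92.36038208007812)
[0.57877461 0.1874747  0.034     ] t,o mm -32.583642821446084 13.899454336065663 ang -66.89798725275124
[0.64424994 0.18129752 0.034     ] t,o mm 33.095687540646246 17.276075376426455 ang 62.435268989508096
[0.59610725 0.32248869 0.12      ] ([41.89, 6.67, 11.05], [-47.6, 6.3, -14.2])
[0.57726784 0.19386102 0.028     ] ([45.27, 19.2, 20.27], [-47.6, 6.3, -14.2])
```

```bash
python3 - <<'E'
from h import *
R=target(O,np.radians(48))
for p in((0,140,110),(0,110,24)):print(wp(*p),rel(wp(*p),R))
E
```

```text
[0.62928859 0.3075221  0.11      ] ([45.53, 6.72, 12.05], [-47.6, 6.3, -14.2])
[0.62494104 0.2778388  0.024     ] ([46.31, 9.6, 20.66], [-47.6, 6.3, -14.2])
```

```bash
python3 -m inch '15 2.2 3 -16 2 -5 -1; 30 4.4 8 -32 4 -10 -1; 45.5 6.7 12 -47.6 6.3 -14.2 -1; 45.5 6.7 12 -47.6 6.3 -14.2 -1; 45.5 6.7 12 -47.6 6.3 -14.2 -1; 45.5 6.7 12 -47.6 6.3 -14.2 -1; 45.5 6.7 12 -47.6 6.3 -14.2 -1; 45.5 6.7 12 -47.6 6.3 -14.2 -1; 45.5 6.7 12 -47.6 6.3 -14.2 -1; 45.5 6.7 12 -47.6 6.3 -14.2 -1; 45.5 6.7 12 -47.6 6.3 -14.2 -1; 45.5 6.7 12 -47.6 6.3 -14.2 -1; 45.5 6.7 12 -47.6 6.3 -14.2 -1; 45.5 6.7 12 -47.6 6.3 -14.2 -1' 30; python3 - <<'E'
from h import *
s=arm.state();print(s["joint_positions"],s["position"],s["ft_force"])
R=target(O,np.radians(48));print(rel(wp(0,140,110),R))
# tool-axis directions of T,O,Z
R0=Ro.from_rotvec(s["tcp_rot"]).inv()
for v in(T,O,[0,0,1]):print(np.round(R0.apply(v),3))
for p in((0,110,24),(0,38,24)):print(rel(wp(*p),R))
im=optics.capture("top");o=cv2.resize(im[90:300,100:380,::-1],(800,600),interpolation=cv2.INTER_CUBIC);cv2.imwrite("pics/pre.png",o)
E
```

```text
clock: 1.5
position: [0.6287, 0.3095, 0.112]
tcp_rot: [2.302, -0.166, -0.073]
ft_force: [-1.2, 0.4, 0.3]
finger_gap: -0.0
gripper_force: 0.0
[ 0.9101858   0.85250497  0.57796668  0.42015794 -2.02430633  0.55754815] [0.62874097 0.30947576 0.11196075] [-1.17150351  0.41606546  0.33391277]
([0.08, -0.02, 0.27], [-0.2, -0.1, 0.0])
[1.    0.001 0.002]
[ 0.002 -0.671 -0.741]
[ 0.     0.741 -0.671]
([0.07, -4.38, 8.27], [-0.2, -0.1, 0.0])
([0.06, 0.45, 13.6], [-0.2, -0.1, 0.0])
```

View pics/pre.png

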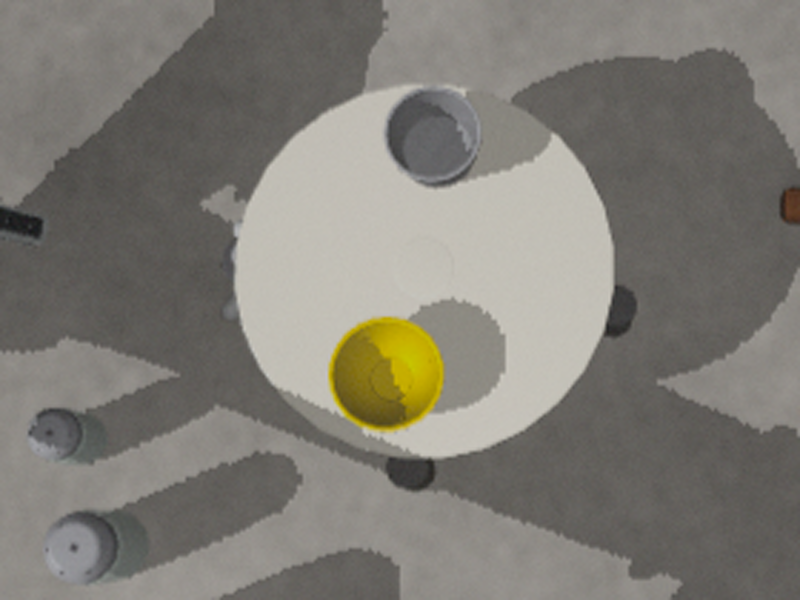

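```bash
python3 -m inch '0 -2.2 4 0 0 0 -1; 0 -4.4 8.2 0 0 0 -1; 0 -4.4 8.2 0 0 0 -1; 0 -2.2 10.6 0 0 0 -1; 0 -0.5 12.5 0 0 0 -1; 0 0.4 13.5 0 0 0 -1; 0 0.4 13.5 0 0 0 -1; 1 0.55 13.65 0 0 0 -1; 2 0.8 13.9 0 0 0 -1; 2.6 1.1 14.25 0 0 0 -1; 3.1 1.5 14.6 0 0 0 -1; 3.5 1.9 15.1 0 0 0 -1; 3.5 1.9 15.1 0 0 0 -1'; python3 - <<'E'
from h import *
s=arm.state();d=s["position"]-W;print(d@T*1e3,d@O*1e3,s["position"][2],s["ft_force"])
im=optics.capture("top");o=cv2.resize(im[130:235,120:260,::-1],(800,600),interpolation=cv2.INTER_CUBIC);cv2.imwrite("pics/w1.png",o)
E
```

```text
clock: 2.85
position: [0.6463, 0.1787, 0.024]
tcp_rot: [2.301, -0.169, -0.075]
ft_force: [1.8, 0.2, 0.5]
finger_gap: 0.001
gripper_force: 0.3
35.503766388011286 15.038434047481841 0.02403312836449613 [1.76979911 0.22815795 0.4572292 ]
```

View pics/w1.png

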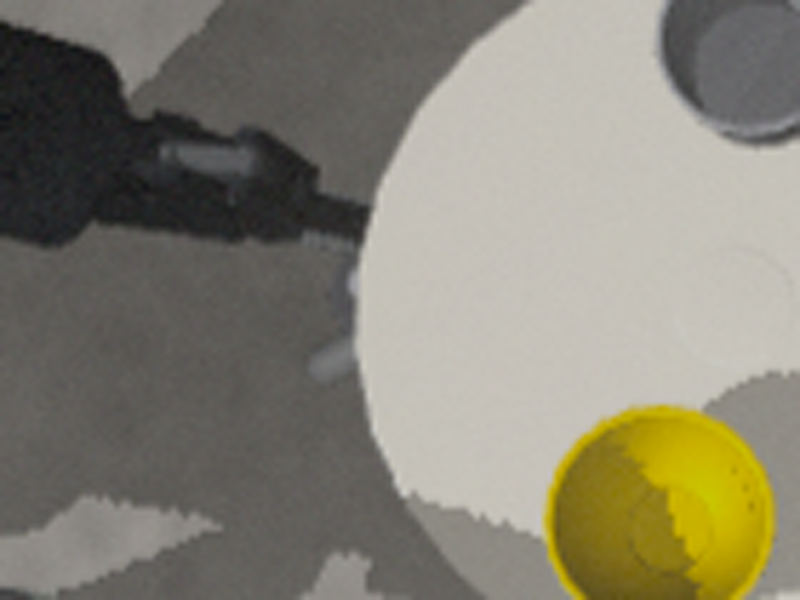

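```bash
python3 -m inch '0 -1.8 -2 0 0 0 -1; 0 -3.4 -3.8 0 0 0 -1; -4 -3.4 -3.8 0 0 0 -1; -8 -3.4 -3.8 0 0 0 -1; -8.05 -2 -2.2 0 0 0 -1; -8.05 -0.2 -0.2 0 0 0 -1; -7 -0.07 -0.07 0 0 0 -1; -6.45 -0.63 -0.7 0 0 0 -1; -5.73 -1.07 -1.19 0 0 0 -1; -4.85 -1.39 -1.53 0 0 0 -1; -3.55 -1.54 -1.7 0 0 0 -1; -2.25 -1.39 -1.53 0 0 0 -1; -1.11 -0.94 -1.04 0 0 0 -1; -0.45 -0.46 -0.5 0 0 0 -1; 0 0 0 0 0 0 -1; 0 0 0 0 0 0 -1'; cat >> h.py <<'E'
def tip(uv):
    X=onz("top",uv,.034);d=X-W;print("tip t,o",d@T*1e3,d@O*1e3,"ang",np.degrees(np.arctan2(d@T,d@O)))
E
python3 - <<'E'
from h import *
s=arm.state();d=s["position"]-W;print(d@T*1e3,d@O*1e3,s["position"][2],s["ft_force"])
tip((175.65,194.4))
it=optics.capture("top");sc=optics.capture("scene")
plate(it,sc)
# bright wheel pixels left of the plate
g=it[160:215,160:190].astype(int);np.save("w2.npy",it)
m=(g.min(2)>118)&(np.ptp(g,axis=2)<25);ys,xs=np.where(m);print(len(xs));print([(x+160,y+160) for x,y in zip(xs,ys)][:60])
o=cv2.resize(it[130:235,120:260,::-1],(400,300),interpolation=cv2.INTER_CUBIC);p=cv2.resize(sc[150:285,230:410,::-1],(400,300),interpolation=cv2.INTER_CUBIC);cv2.imwrite("pics/w2.png",np.hstack([o,p]))
E
```

```text
clock: 4.5
position: [0.6462, 0.1782, 0.0242]
tcp_rot: [2.301, -0.169, -0.075]
ft_force: [-0.4, -0.6, -0.1]
finger_gap: -0.001
gripper_force: 0.1
35.5098962665071 14.497282325636185 0.02424883728557834 [-0.38459196 -0.57448408 -0.08603766]
tip t,o -24.153757465154268 25.604003550361007 ang -43.330522492281595
ell 233 487 153 327 pts 52 res mm 0.51454148623702 centre (591.5850830078125, 28.02075958251953) rad 133.64955139160156 slope deg x,y [ 0.44949981 -0.7102755 ] z 0.13440012746872868
291
[(np.int64(188), np.int64(160)), (np.int64(189), np.int64(160)), (np.int64(187), np.int64(161)), (np.int64(188), np.int64(161)), (np.int64(189), np.int64(161)), (np.int64(187), np.int64(162)), (np.int64(188), np.int64(162)), (np.int64(189), np.int64(162)), (np.int64(187), np.int64(163)), (np.int64(188), np.int64(163)), (np.int64(189), np.int64(163)), (np.int64(186), np.int64(164)), (np.int64(187), np.int64(164)), (np.int64(188), np.int64(164)), (np.int64(189), np.int64(164)), (np.int64(186), np.int64(165)), (np.int64(187), np.int64(165)), (np.int64(188), np.int64(165)), (np.int64(189), np.int64(1
[... 617 characters left out ...]
.int64(186), np.int64(170)), (np.int64(187), np.int64(170)), (np.int64(188), np.int64(170)), (np.int64(189), np.int64(170)), (np.int64(185), np.int64(171)), (np.int64(186), np.int64(171)), (np.int64(187), np.int64(171)), (np.int64(188), np.int64(171)), (np.int64(189), np.int64(171)), (np.int64(184), np.int64(172)), (np.int64(185), np.int64(172)), (np.int64(186), np.int64(172)), (np.int64(187), np.int64(172)), (np.int64(188), np.int64(172)), (np.int64(189), np.int64(172)), (np.int64(184), np.int64(173)), (np.int64(185), np.int64(173)), (np.int64(186), np.int64(173)), (np.int64(187), np.int64(173)), (np.int64(188), np.int64(173)), (np.int64(189), np.int64(173)), (np.int64(184), np.int64(174))]
```

View pics/w2.png

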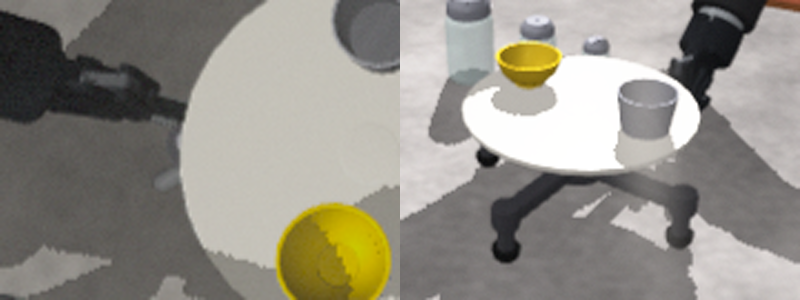

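```bash
python3 -m inch '0 -1.8 -2 0 0 0 -1; 0 -3.4 -3.8 0 0 0 -1; -4 -3.4 -3.8 0 0 0 -1; -8 -3.4 -3.8 0 0 0 -1; -8.05 -2 -2.2 0 0 0 -1; -8.05 -0.2 -0.2 0 0 0 -1; -7 -0.07 -0.07 0 0 0 -1; -6.45 -0.63 -0.7 0 0 0 -1; -5.73 -1.07 -1.19 0 0 0 -1; -4.85 -1.39 -1.53 0 0 0 -1; -3.55 -1.54 -1.7 0 0 0 -1; -2.25 -1.39 -1.53 0 0 0 -1; -1.11 -0.94 -1.04 0 0 0 -1; -0.45 -0.46 -0.5 0 0 0 -1; 0 0 0 0 0 0 -1; 0 0 0 0 0 0 -1'; 
python3 - <<'E'
from h import *
for _ in range(3):
    it=optics.capture("top");sc=optics.capture("scene");plate(it,sc)
np.save("t3.npy",it);np.save("s3.npy",sc)
o=cv2.resize(it[130:235,120:260,::-1],(400,300),interpolation=cv2.INTER_CUBIC);p=cv2.resize(sc[150:285,230:410,::-1],(400,300),interpolation=cv2.INTER_CUBIC)
q=cv2.resize(np.load("scene0.npy")[150:285,230:410,::-1],(400,300),interpolation=cv2.INTER_CUBIC);cv2.imwrite("pics/w3.png",np.vstack([np.hstack([o,p]),np.hstack([q,q])]))
E
```

```text
clock: 6.2
position: [0.6462, 0.1782, 0.0242]
tcp_rot: [2.301, -0.169, -0.075]
ft_force: [0.2, 0.2, 0.1]
finger_gap: -0.005
gripper_force: 0.2
ell 235 494 151 327 pts 57 res mm 0.35753930551016416 centre (591.1331176757812, 26.0177001953125) rad 133.6802215576172 slope deg x,y [0.43410212 0.40560368] z 0.13542371618386742
ell 236 494 151 327 pts 57 res mm 0.3621864327308068 centre (591.1729125976562, 26.062816619873047) rad 133.6991424560547 slope deg x,y [0.47756495 0.39165276] z 0.1353655796858587
ell 238 495 151 329 pts 57 res mm 0.34334257372679494 centre (591.1790161132812, 26.018619537353516) rad 133.73072814941406 slope deg x,y [0.49564029 0.39245587] z 0.1353430339084936
```

View pics/w3.png

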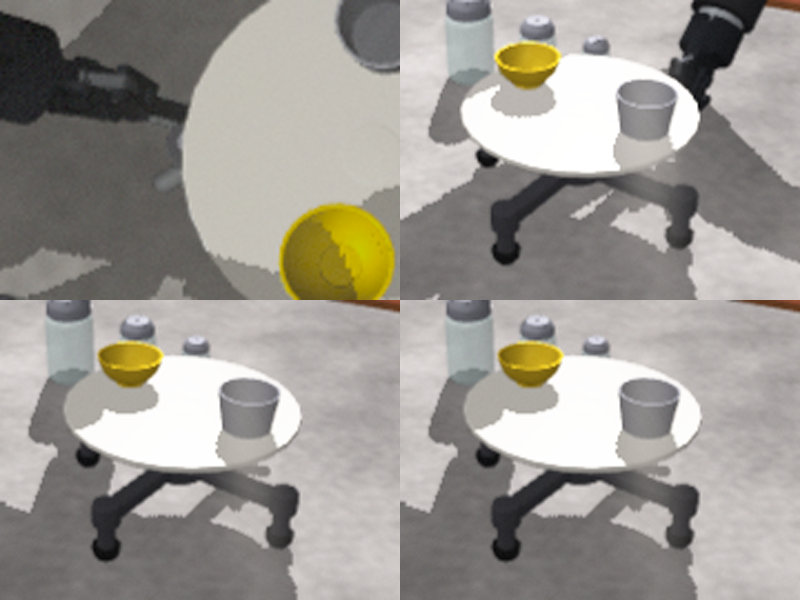

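```bash
cat >> h.py <<'E'
def bottoms(sc):
    """ball foot bottoms in scene: sub-pixel last dark row around ball centre column"""
    g=cv2.resize(cv2.cvtColor(sc,cv2.COLOR_RGB2GRAY),None,fx=4,fy=4,interpolation=cv2.INTER_CUBIC).astype(float);r={}
    for n,(x,y) in dict(opp=(278,261),far=(356,257),near=(269,220)).items():
        roi=g[4*y-24:4*y+44,4*x-36:4*x+36]
        m=(roi<52).astype(np.uint8);k,l,s,c=cv2.connectedComponentsWithStats(m);b=1+np.argmax(s[1:,4]);yy,xx=np.where(l==b)
        low=yy.max();w=xx[yy>low-16]
        r[n]=np.array([(4*x-36+(w.min()+w.max())/2)/4-.375,(4*y-24+low)/4-.375+.125])
    return r
E
python3 - <<'E'
from h import *
for f in("scene0","s3"):
    b=bottoms(np.load(f+".npy"));print(f,{k:v.round(2).tolist() for k,v in b.items()})
    n,fa,o=[onz("scene",b[k],0)[:2] for k in("near","far","opp")]
    m=(n+fa)/2;d=(fa-n);print("near-far",np.linalg.norm(d),"mid",m)
    u=d/np.linalg.norm(d);e=np.array([u[1],-u[0]]) # toward -y
    exp=m+e*.14;px=proj("scene",[*exp,0]);pz=proj("scene",[*exp,.005]);print("opp exp",exp,"seen",o,"px exp",px,"5mm up =",pz-px,"lift mm",5*(b["opp"]-px)[1]/(pz-px)[1])
E
```

```text
scene0 {'opp': [277.38, 267.0], 'far': [357.88, 260.25], 'near': [269.12, 224.75]}
near-far 0.2843012574549598 mid [0.59759488 0.0240825 ]
opp exp [ 0.5816994  -0.11501219] seen [ 0.57282377 -0.11301163] px exp [280.06993051 268.57601973] 5mm up = [-0.0320535  -1.56819423] lift mm 5.024950695881713
s3 {'opp': [277.25, 268.5], 'far': [358.12, 260.5], 'near': [268.88, 224.75]}
near-far 0.28586451214135117 mid [0.59771979 0.02358362]
opp exp [ 0.58176328 -0.11550409] seen [ 0.57542    -0.11812264] px exp [279.99405006 268.69776334] 5mm up = [-0.03227202 -1.56851786] lift mm 0.6304146740364491
```

```bash
python3 -m inch '0 -1.8 -2 0 0 0 -1; 0 -3.4 -3.8 0 0 0 -1; -4 -3.4 -3.8 0 0 0 -1; -8 -3.4 -3.8 0 0 0 -1; -8.05 -2 -2.2 0 0 0 -1; -8.05 -0.2 -0.2 0 0 0 -1; -7 -0.07 -0.07 0 0 0 -1; -6.45 -0.63 -0.7 0 0 0 -1; -5.73 -1.07 -1.19 0 0 0 -1; -4.85 -1.39 -1.53 0 0 0 -1; -3.55 -1.54 -1.7 0 0 0 -1; -2.9 -1.5 -1.66 0 0 0 -1; -2.9 -1.5 -1.66 0 0 0 -1; -3.5 -1.5 -1.66 0 0 0 -1; -3.5 -4 -4.5 0 0 0 -1; -3.5 -7 -9 0 0 0 -1; -3.5 -7 -9 0 0 0 -1'; 
python3 - <<'E'
from h import *
for _ in range(2):
    it=optics.capture("top");sc=optics.capture("scene");plate(it,sc)
np.save("t4.npy",it);np.save("s4.npy",sc)
b=bottoms(sc);print(b)
n,fa,o=[onz("scene",b[k],0)[:2] for k in("near","far","opp")]
m=(n+fa)/2;u=fa-n;u/=np.linalg.norm(u);exp=m+np.array([u[1],-u[0]])*.14
px=proj("scene",[*exp,0]);pz=proj("scene",[*exp,.005]);print("lift",5*(b["opp"]-px)[1]/(pz-px)[1])
print(arm.state()["position"],arm.state()["ft_force"])
o=cv2.resize(it[140:220,150:257,::-1],(800,600),interpolation=cv2.INTER_CUBIC);cv2.imwrite("pics/w4.png",o)
E
```

```text
clock: 8.2
position: [0.6274, 0.302, 0.0321]
tcp_rot: [2.301, -0.163, -0.07]
ft_force: [0.1, 0.0, 0.5]
finger_gap: -0.003
gripper_force: 0.0
ell 324 413 176 341 pts 58 res mm 0.28229841492767965 centre (591.6006469726562, 25.694656372070312) rad 133.6887969970703 slope deg x,y [0.26769709 0.253986  ] z 0.13502709977277957
ell 324 413 177 342 pts 62 res mm 0.39557409981585007 centre (591.5496215820312, 25.559816360473633) rad 133.6543731689453 slope deg x,y [0.36988735 0.35429361] z 0.13527213563314075
{'opp': array([277.25, 268.5 ]), 'far': array([358.25, 260.25]), 'near': array([268.75, 224.5 ])}
lift -0.28518941875350085
[0.62725673 0.29680081 0.03250041] [-0.72008739 -0.00546319 -0.04223312]
```

View pics/w4.png

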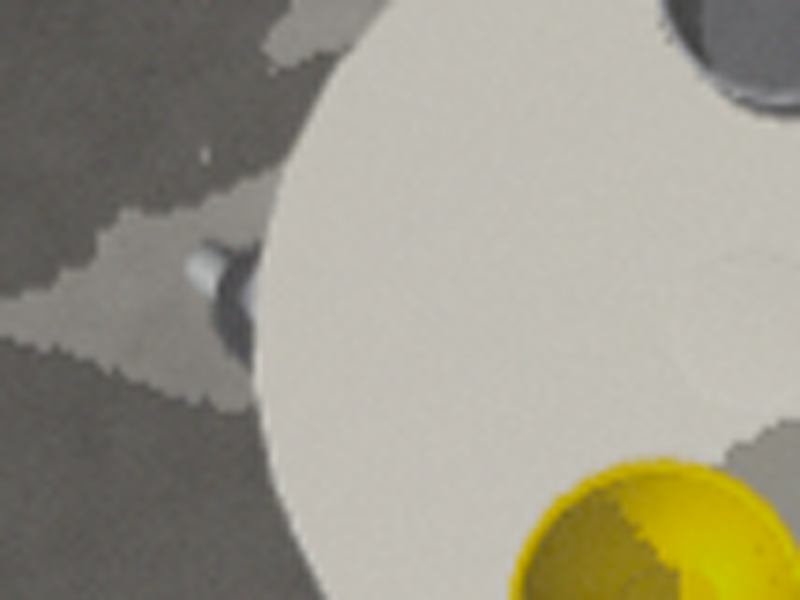

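```bash
python3 - <<'E'
from h import *
tip((177.4,175))
it=np.load("top0.npy")
g=cv2.GaussianBlur(cv2.cvtColor(it,cv2.COLOR_RGB2GRAY),(3,3),0)
r=cv2.HoughCircles(g[255:310,100:165],cv2.HOUGH_GRADIENT,1,20,param1=80,param2=10,minRadius=9,maxRadius=16)
print(r)
for c in r[0][:3]:
    uv=c[:2]+[100,255];print(uv,onz("top",uv,.105),"radius mm",c[2]/471*.97*1000)
et=ell("top",np.load("t4.npy"))[0];print("plate",onz("top",et[0],.137))
S=onz("top",r[0][0][:2]+[100,255],.105)
s=arm.state();R0=target(O,0);print(rel([S[0],S[1],.22],R0),rel([.64,.40,.16]))
print(proj("scene",[S[0],S[1],.105]))
im=cv2.resize(it[230:350,100:260,::-1],(800,600),interpolation=cv2.INTER_CUBIC)
for c in r[0][:1]: cv2.circle(im,tuple(map(int,((c[:2]+[0,25])*5))),int(c[2]*5),(0,0,255),1)
cv2.imwrite("pics/shk.png",im)
E
```

```text
tip t,o 20.07862327041301 28.47448421376735 ang 35.18936312782955
[[[29.5 24.5 11.8]]]
[129.5 279.5] [0.40207741 0.27525565 0.105     ] radius mm 24.301487
plate [0.58885467 0.02585855 0.137     ]
([-21.98, 17.52, -8.55], [47.9, 0.0, 0.0]) ([-0.24, 2.5, -16.26], [0.0, 0.0, 0.0])
[290.82307833 159.24073383]
```

View pics/shk.png

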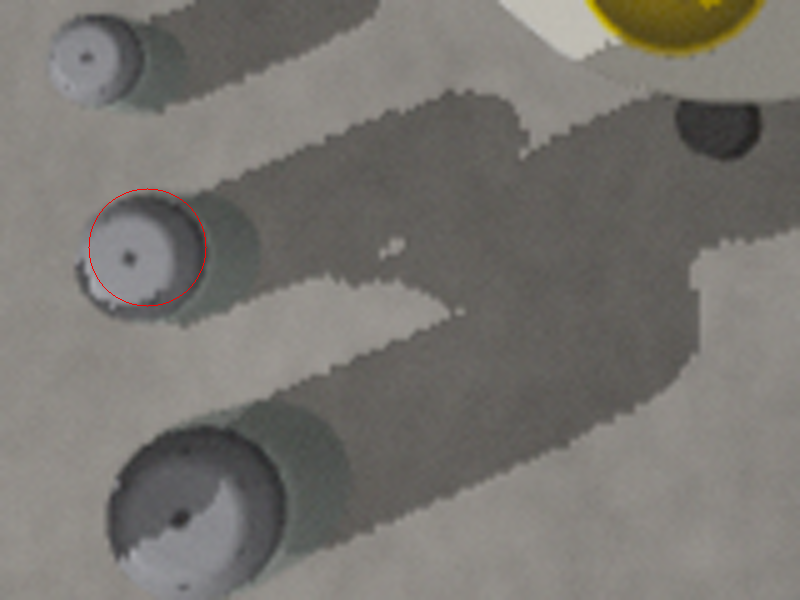

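```bash
python3 - <<'E'
from h import *
S=onz("top",(125.6,281.2),.105);print(S,onz("top",(127.9,281.2),.095),proj("scene",S), "scene cap seen",417*.7,229*.7)
R0=target(O,0);print(rel([S[0],S[1],.22],R0))
E
```

```text
[0.39877902 0.283132   0.105     ] [0.39859321 0.28157862 0.095     ] [291.07255733 158.20062352] scene cap seen 291.9 160.29999999999998
([-22.42, 17.03, -9.1], [47.9, 0.0, 0.0])
```

```bash
python3 -m inch '0 1 -5 0 0 0 -1; 0 2 -10 0 0 0 -1; 0 5 -14 8 0 0 0; -5 9 -13 16 0 0 1; -10 12 -12 25 0 0 1; -15 15 -11 33 0 0 1; -19 16.5 -10 41 0 0 1; -22.4 17 -9.1 47.9 0 0 1; -22.4 17 -9.1 47.9 0 0 1; -22.4 17 -9.1 47.9 0 0 1; -22.4 17 -9.1 47.9 0 0 1; -22.4 17 -9.1 47.9 0 0 1'; 
python3 - <<'E'
from h import *
R0=target(O,0);print(rel([.3988,.282,.2],R0),rel([.3988,.282,.038],R0),arm.state()["joint_positions"])
E
```

```text
clock: 9.6
position: [0.3989, 0.2824, 0.2206]
tcp_rot: [-3.13, 0.229, -0.002]
ft_force: [0.7, 0.7, -0.3]
finger_gap: 1.0
gripper_force: 0.0
([-0.01, 0.05, 2.06], [-0.2, -0.1, -0.0]) ([-0.03, 0.1, 18.26], [-0.2, -0.1, -0.0]) [ 1.02967072e+00 -2.63623164e-01 -2.13890820e-01 -1.03980102e-04
 -1.61745931e+00  3.95233351e-01]
```

```bash
python3 -m inch '0 0.1 4 0 0 0 1; 0 0.1 8 0 0 0 1; 0 0.1 12 0 0 0 1; 0 0.1 15 0 0 0 1; 0 0.1 17 0 0 0 1; 0 0.1 18.2 0 0 0 1; 0 0.1 18.2 0 0 0 1; 0 0.1 18.2 0 0 0 0.5; 0 0.1 18.2 0 0 0 -1; 0 0.1 18.2 0 0 0 -1; 0 0.1 18.2 0 0 0 -1; 0 0.1 18.2 0 0 0 -1; 0 0.1 18.2 0 0 0 -1; 0 0.1 18.2 0 0 0 -1' 35; python3 - <<'E'
from h import *
R0=target(O,0);s=arm.state();print(s["position"],s["finger_gap"],s["gripper_force"],s["ft_force"])
for z in(.30,.22,.178):print(rel([.3988,.282,z],R0),rel([.589,.026,z],R0))
E
```

```text
clock: 11.0
position: [0.4, 0.2837, 0.0393]
tcp_rot: [-3.131, 0.227, -0.003]
ft_force: [0.3, 1.0, 6.2]
finger_gap: 0.639
gripper_force: 37.8
[0.40002844 0.2836832  0.03931603] 0.6387194830223545 37.83893635532877 [0.32021896 1.0421234  6.24232102]
([-0.05, 0.11, -26.07], [-0.2, -0.1, 0.0]) ([22.47, 22.7, -26.09], [-0.2, -0.1, 0.0])
([-0.06, 0.13, -18.07], [-0.2, -0.1, 0.0]) ([22.46, 22.72, -18.09], [-0.2, -0.1, 0.0])
([-0.07, 0.15, -13.87], [-0.2, -0.1, 0.0]) ([22.45, 22.73, -13.89], [-0.2, -0.1, 0.0])
```

```bash
python3 -m inch '0 0 -1 0 0 0 -1; 0 0 -4 0 0 0 -1; 0 0 -8 0 0 0 -1; 0 0 -13 0 0 0 -1; 0 0 -18 0 0 0 -1; 0 0 -22 0 0 0 -1; 0 0 -25 0 0 0 -1; 1.5 1.5 -26 0 0 0 -1; 4 4 -26 0 0 0 -1; 7 7 -26 0 0 0 -1; 10 10 -26 0 0 0 -1; 13 13 -26 0 0 0 -1; 16 16 -26 0 0 0 -1; 19 19 -26 0 0 0 -1; 21 21 -26 0 0 0 -1; 22 22.2 -26 0 0 0 -1; 22.5 22.7 -26 -0.2 -0.1 0 -1; 22.5 22.7 -26 -0.2 -0.1 0 -1; 22.5 22.7 -26 -0.2 -0.1 0 -1'; python3 - <<'E'
from h import *
R0=target(O,0);s=arm.state();print(s["position"],s["finger_gap"],s["gripper_force"],s["ft_force"])
for z in(.22,.178):print(rel([.59,.026,z],R0))
it=optics.capture("top");sc=optics.capture("scene")
o=cv2.resize(it[90:300,140:420,::-1],(400,300),interpolation=cv2.INTER_CUBIC);p=cv2.resize(sc[60:285,180:480,::-1],(400,300),interpolation=cv2.INTER_CUBIC);cv2.imwrite("pics/carry.png",np.hstack([o,p]))
E
```

```text
clock: 12.9
position: [0.5886, 0.0264, 0.2977]
tcp_rot: [3.131, -0.227, -0.004]
ft_force: [-0.5, 0.9, -1.8]
finger_gap: 0.645
gripper_force: 37.8
[0.58855961 0.02640231 0.29771486] 0.6446263341842917 37.79351629734123 [-0.47139119  0.89060517 -1.83712909]
([0.16, -0.0, 7.77], [0.2, 0.1, 0.1])
([0.17, -0.02, 11.97], [0.2, 0.1, 0.1])
```

View pics/carry.png

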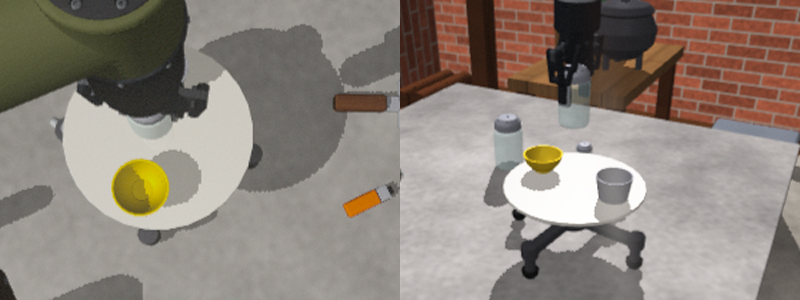

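```bash
python3 -m inch '0.1 0 3 0 0 0 -1; 0.1 0 6 0 0 0 -1; 0.1 0 8.5 0 0 0 -1; 0.1 0 10 0 0 0 -1; 0.1 0 11 0 0 0 -1; 0.1 0 11.6 0 0 0 -1; 0.1 0 11.6 0 0 0 -1; 0.1 0 11.6 0 0 0 -1'; python3 -m inch '0 0 0.1 0 0 0 -1; 0 0 0.1 0 0 0 -1'; python3 -m inch '0 0 0.1 0 0 0 -1; 0 0 0.1 0 0 0 -1';python3 -m inch '0 0 0.1 0 0 0 -1; 0 0 0.1 0 0 0 -1'
```

```text
clock: 13.8
position: [0.5902, 0.0251, 0.1829]
tcp_rot: [3.13, -0.228, -0.001]
ft_force: [0.2, -0.1, -1.9]
finger_gap: 0.645
gripper_force: 37.7
clock: 14.0
position: [0.5899, 0.025, 0.1812]
tcp_rot: [3.131, -0.228, -0.002]
ft_force: [0.2, -0.5, -1.4]
finger_gap: 0.644
gripper_force: 37.7
clock: 14.2
position: [0.5897, 0.025, 0.1796]
tcp_rot: [3.13, -0.228, -0.003]
ft_force: [-0.1, 0.0, -1.8]
finger_gap: 0.643
gripper_force: 37.7
clock: 14.4
position: [0.5896, 0.025, 0.1784]
tcp_rot: [3.13, -0.228, -0.004]
ft_force: [-0.4, -0.8, -1.8]
finger_gap: 0.64
gripper_force: 37.7
```

Contact is expected near 0.176.

```bash
python3 -m inch '0 0 0.1 0 0 0 -1; 0 0 0.1 0 0 0 -1; 0 0 0.1 0 0 0 -1'; python3 -m inch '0 0 0.1 0 0 0 -1; 0 0 0.1 0 0 0 -1; 0 0 0.1 0 0 0 -1'
```

```text
clock: 14.7
position: [0.5897, 0.025, 0.1776]
tcp_rot: [3.13, -0.228, -0.003]
ft_force: [-0.2, 0.7, -1.9]
finger_gap: 0.639
gripper_force: 37.7
clock: 15.0
position: [0.5897, 0.025, 0.1766]
tcp_rot: [3.13, -0.228, -0.003]
ft_force: [1.2, 1.6, -2.1]
finger_gap: 0.643
gripper_force: 37.7
```

```bash
python3 -m inch '0 0 0.1 0 0 0 -1; 0 0 0.1 0 0 0 -1; 0 0 0.1 0 0 0 -1'; python3 -m inch '0 0 0.1 0 0 0 -1; 0 0 0.1 0 0 0 -1; 0 0 0.1 0 0 0 -1'
```

```text
clock: 15.3
position: [0.5898, 0.025, 0.176]
tcp_rot: [3.13, -0.228, -0.002]
ft_force: [-1.4, 0.3, 0.6]
finger_gap: 0.637
gripper_force: 37.9
clock: 15.6
position: [0.5899, 0.025, 0.1759]
tcp_rot: [3.13, -0.228, -0.001]
ft_force: [-2.5, 1.1, 4.7]
finger_gap: 0.639
gripper_force: 38.5
```

```bash
python3 -m inch '0 0 -0.07 0 0 0 -1; 0 0 -0.07 0 0 0 0.35; 0 0 -0.07 0 0 0 0.45; 0 0 -0.07 0 0 0 0.6; 0 0 -0.07 0 0 0 0.7; 0 0 -0.07 0 0 0 0.7; 0 0 -1 0 0 0 0.7; 0 0 -3 0 0 0 0.7; 0 0 -6 0 0 0 0.7; 0 0 -10 0 0 0 0.7; 0 0 -14 0 0 0 0.7; 0 0 -18 0 0 0 0.7; -6 -6 -20 0 0 0 0.7; -12 -12 -20 0 0 0 0.7; -18 -18 -20 0 0 0 0.7; -24 -24 -20 0 0 0 0.7; -24 -24 -20 0 0 0 0.7; -24 -24 -20 0 0 0 0.7'; python3 - <<'E'
from h import *
it=optics.capture("top");sc=optics.capture("scene");plate(it,sc)
b=bottoms(sc);print(b)
o=cv2.resize(it[90:300,140:420,::-1],(400,300),interpolation=cv2.INTER_CUBIC);p=cv2.resize(sc[100:295,200:460,::-1],(400,300),interpolation=cv2.INTER_CUBIC);cv2.imwrite("pics/end.png",np.hstack([o,p]))
E
```

```text
clock: 17.4
position: [0.4104, 0.266, 0.3748]
tcp_rot: [3.131, -0.228, -0.002]
ft_force: [1.8, 1.0, -0.9]
finger_gap: 0.85
gripper_force: 0.0
ell 254 629 77 216 pts 39 res mm 2.1897541376297234 centre (592.1493530273438, 27.081905364990234) rad 133.21559143066406 slope deg x,y [1.53575421 0.60244982] z 0.13440264971379018
{'opp': array([277.375, 268.75 ]), 'far': array([357.5 , 260.75]), 'near': array([268.75, 224.75])}
```

View pics/end.png

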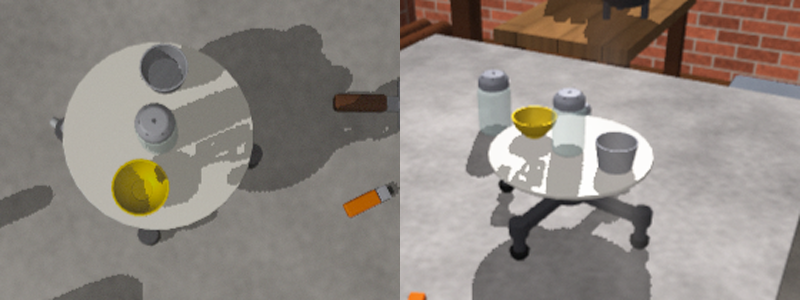

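```bash
python3 - <<'E'
from h import *
print(onz("top",(246.9,174.5),.242))
it=np.load("t4.npy");print(onz("top",ell("top",it)[0][0],.137))
from bench import finish_job
print(finish_job())
E
```

```text
[0.58703046 0.02517595 0.242     ]
[0.58885467 0.02585855 0.137     ]
the job is handed in; nothing more can be done
None
```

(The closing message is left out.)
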